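Put the carving tools away by kind and shut the blast gate

TASK

Close down the carving bench: lay the two loose chisels in the tray that already holds a chisel and the loose rasp in the tray that already holds a rasp, each wholly inside its tray with no end over the rim, set down and not dropped. Shut off the dust extraction by sliding the blast gate's blade fully home. The tools already in the trays stay there, and everything else on the bench is left where it is.

Things in the scene. Friction and masses are not known exactly. Their poses are not given: they have to be found in the camera images.
- flat_chisel: All-steel stone chisel lying on the bench, 170 mm long: a 14 x 14 mm square bar over 120 mm, then a splayed flat blade 27 mm wide, 7 mm thick, its middle 7 mm up. Origin under mid-length, on the surface it lies on; x to the cutting end, z up. About 0.18 kg; balances within 8 mm of its origin: grip the bar there across y.
- claw_chisel: All-steel stone chisel lying on the bench, 170 mm long: a 14 x 14 mm square bar over 120 mm, then a splayed blade 27 mm wide, 7 mm thick, with four teeth, its middle 7 mm up. Origin under mid-length, on the surface it lies on; x to the cutting end, z up. About 0.18 kg; balances within 8 mm of its origin: grip the bar there across y.
- flat_rasp: Flat rasp, 170 mm long: wooden handle with ferrule from x = -85 to -10 mm (24 mm wide to the grip, 25 mm high), then a flat toothed steel blade 20 x 6 mm; the blade's middle is 12.5 mm up. Origin under mid-length, on the surface it lies on; x to the blade's tip, z up. About 0.14 kg; balances near x = -35 mm: grip there across y. Lies on the bench.
- point_chisel: Steel point chisel (14 mm bar, 170 mm long, tapering to a point) that already lies in the chisel tray, along it, on its floor, 50 mm to the +y side of the tray's middle. Origin under mid-length, x to the point. It stays in the tray.
- round_rasp: A rasp with the same handle and a round tapering steel blade (12 mm), 170 mm long, that already lies in the rasp tray, along it, on its floor, 43 mm to the +y side of the tray's middle. Origin under mid-length, x to the tip. It stays in the tray.
- chisel_tray: Open sheet-metal tool tray fixed to the bench, 240 (x) by 130 (y) by 45 mm high, walls and floor 4 mm. For chisels: a point chisel lies in it. Origin under its centre, on the bench. The two trays are identical, side by side; which is left changes: only the tool already in it tells which is which.
- rasp_tray: Open sheet-metal tool tray fixed to the bench, 240 (x) by 130 (y) by 45 mm high, walls and floor 4 mm. For rasps: a round rasp lies in it. Origin under its centre, on the bench. The two trays are identical, side by side; which is left changes: only the tool already in it tells which is which.
- flat_chisel_tip (a point): The working end of the flat chisel, on its middle line, 85 mm along its +x from its origin.
- flat_chisel_butt (a point): The struck end of the flat chisel, on its middle line, 85 mm along its -x from its origin.
- claw_chisel_tip (a point): The working end of the claw chisel, on its middle line, 85 mm along its +x from its origin.
- claw_chisel_butt (a point): The struck end of the claw chisel, on its middle line, 85 mm along its -x from its origin.
- flat_rasp_tip (a point): The working end of the flat rasp, on its middle line, 85 mm along its +x from its origin.
- flat_rasp_butt (a point): The handle end of the flat rasp, on its middle line, 85 mm along its -x from its origin.
- extractor: Dust extraction fixed at the right: black slotted hood box (top at 170 mm) nearest the robot, then the blast gate, an aluminium upright plate housing 120 (y) x 120 mm, 40 to 160 mm above the bench (thumbscrew to 176), 20 mm thick (x), then a white hose leading away. Origin on the bench under the housing's centre; x along the duct away from the robot, y the way the blade pulls out.
- gate (a joint): How far the blast gate's steel blade is pulled out, m: 0 fully home (shut, at its end stop), 0.08 fully open. Grows as the blade moves along the extractor's +y; push to -y to shut. About 3 N of friction, no spring, stays where it is left.
- gate_handle (a point): On the axis of the blade's handle, 152 mm above the bench. The handle is an upright dark round bar 16 mm thick at the blade's outer end, 50 to 172 mm above the bench (19 mm cap from 164 up). Blade home: 90 mm to +y of the extractor's origin, 30 mm outside the housing. The blade joins it on its -y side: pinch it along the extractor's x or push its +y side.
- brush: Bystander among the tools: flat wooden dusting brush, 140 mm long, handle to -x, pale bristles 32 mm wide at +x, 18 mm high. Not a rasp: leave it.
- calipers: Bystander among the tools: steel outside calipers lying flat, two bowed legs, 155 mm long, 100 mm wide, 12 mm high, brass pivot at -x. Leave it.
- rubbing_stone: Bystander among the tools: dark abrasive block 110 x 50 x 24 mm. Leave it.
- mallet: Bystander: carver's round wooden mallet standing on its head, 76 mm across, handle upright, 200 mm high in all, far side of the bench. Leave it.
- grinder: Bystander: cordless grey die grinder lying beyond the trays, about 270 mm long, 50 mm high. Leave it.
- figurine: Bystander: small white plaster seated figure, plinth 75 mm square, 178 mm high, far side of the bench. Fragile: leave it. To its right (-y), beyond the tools, a fixed turntable carries a plaster bust 235 mm high: keep clear of it too.
There are look-alikes about, which are no part of the job. Leave any pink or red look-alike of the claw_chisel alone.

How it is judged (in metres and radians):
At the end, for the whole second after the job is handed in: Both loose chisels in the chisel tray, the loose rasp in the rasp tray: both ends inside the outline and below the 45 mm rim. Point chisel and round rasp still lying in their trays (origin within 60 mm of mid-length, below 35 mm). All at rest (0.03 m/s). Gate blade within 4 mm of shut (x of flat_chisel_tip in the frame of chisel_tray between -0.12 and 0.12 m and y of flat_chisel_tip in the frame of chisel_tray between -0.065 and 0.065 m and z of flat_chisel_tip in the frame of chisel_tray between -0.005 and 0.045 m and x of flat_chisel_butt in the frame of chisel_tray between -0.12 and 0.12 m and y of flat_chisel_butt in the frame of chisel_tray between -0.065 and 0.065 m and z of flat_chisel_butt in the frame of chisel_tray between -0.005 and 0.045 m and linear speed of each of flat_chisel, claw_chisel, flat_rasp, point_chisel, round_rasp below 0.03 m/s and x of claw_chisel_tip in the frame of chisel_tray between -0.12 and 0.12 m and y of claw_chisel_tip in the frame of chisel_tray between -0.065 and 0.065 m and z of claw_chisel_tip in the frame of chisel_tray between -0.005 and 0.045 m and x of claw_chisel_butt in the frame of chisel_tray between -0.12 and 0.12 m and y of claw_chisel_butt in the frame of chisel_tray between -0.065 and 0.065 m and z of claw_chisel_butt in the frame of chisel_tray between -0.005 and 0.045 m and x of flat_rasp_tip in the frame of rasp_tray between -0.12 and 0.12 m and y of flat_rasp_tip in the frame of rasp_tray between -0.065 and 0.065 m and z of flat_rasp_tip in the frame of rasp_tray between -0.005 and 0.045 m and x of flat_rasp_butt in the frame of rasp_tray between -0.12 and 0.12 m and y of flat_rasp_butt in the frame of rasp_tray between -0.065 and 0.065 m and z of flat_rasp_butt in the frame of rasp_tray between -0.005 and 0.045 m and x of point_chisel in the frame of chisel_tray between -0.06 and 0.06 m and y of point_chisel in the frame of chisel_tray between -0.065 and 0.065 m and z of point_chisel in the frame of chisel_tray below 0.035 m and x of round_rasp in the frame of rasp_tray between -0.06 and 0.06 m and y of round_rasp in the frame of rasp_tray between -0.065 and 0.065 m and z of round_rasp in the frame of rasp_tray below 0.035 m and value of joint gate below 0.004 m); the robot touches nothing.
It fails at once if the brush, calipers or rubbing stone is moved more than 30 mm (distance of any of brush, calipers, rubbing_stone from where it was at the start of the episode above 0.03 m).
It fails at once if the mallet or grinder is moved more than 30 mm (distance of any of mallet, grinder from where it was at the start of the episode above 0.03 m).
It fails at once if the figurine is moved more than 30 mm (distance of figurine from where it was at the start of the episode above 0.03 m).
It fails at once if a loose chisel or the loose rasp is dropped or thrown: out of the fingers and faster than 0.75 m/s (a fall of about 30 mm) ((linear speed of flat_chisel above 0.75 m/s and contact force between the fingers and flat_chisel below 0.3 N) or (linear speed of claw_chisel above 0.75 m/s and contact force between the fingers and claw_chisel below 0.3 N) or (linear speed of flat_rasp above 0.75 m/s and contact force between the fingers and flat_rasp below 0.3 N)).
It also fails if it takes over 72 s, if anything falls off the work surface, if the arm or the gripper's body presses on something with over 40 N, if the wrist force passes 120 N, or if a joint passes its speed limit or range.

ROBOT

A 6-joint arm with a two-finger parallel gripper is mounted at the origin on the work surface. World frame = base frame: x ahead of the robot, y to its left, z up, the work surface at z = 0. Lengths are in mm, angles in rad, forces in N, time in s.
With the tool pointing down it reaches from about 300 to 875 mm from the base axis. Payload 6.4 kg.
Tool frame: the origin (TCP) lies on the centre line of the jaws, within the pads' length; the fingertips stand 8 mm ahead of it and the grasp point (between the pads) lies 11 mm behind it; z points along the fingers, y is the line along which they close (so a half turn about z gives the same grasp; the last joint's range is limited). The gripper opens to 88 mm and grips with 3 to 60 N. Pads are 18 mm wide; open, the fingers measure 123 mm over their backs; the gripper's body (75 mm by 187 mm) begins 45 mm behind the grasp point.
Start: joints at [1.096, 0.181, 1.607, -0, 1.354, -0.206], TCP at [152.693, 554.37, 246.714] pointing down, gripper open.
Joint ranges: [-2.99, 2.99], [-0.89, 2.07], [0.3, 2.58], [-1.14, 4.28], [0, 2.63], [-3.12, 3.12]. Speed limits (rad/s): [2.57, 2.57, 3.01, 3.14, 3.14, 3.14].

INTERFACE

Orientations are given as a rotation vector (axis times angle).
In Python, from plant import ctrl gives the robot as it stands.
- The arm moves only by the shell command python3 -m crank 'ROWS' [FORCE]. ROWS is JSON, a list of rows, each a list of 7 numbers: the shift along the tool's x, y, z in cm, then the turn, a rotation vector about the tool's x, y, z in rad, then the closure, from -1 (fully open) to 1 (shut). A call has 1 to 8 rows; each row shifts and turns the commanded pose from where the row before left it, along the tool's axes as they then stand; what a row does not reach is not made up. A row lasts 1/8 s, in which the tool goes at most 62.5 mm and 10.7 degrees, less where a joint would pass 70% of its speed; a pose out of reach is approached as far as the arm can. A call with a gripper value outside its range is refused whole. The fingers move at their own pace and stop on an object; FORCE is the grip in N (left out, the last holds). Time passes only in rows, so rows that do not move let the fingers close. It gives the time, the measured TCP pose, the force, the opening and the grip force at its end, in the units of the state.
- ctrl.get_obs(): the state, without advancing time (a new reading comes with each control period).
- ctrl.camera(name): name is "scene" or "side" or "wrist"; returns a dict with "frame" (400x640x3 uint8, blue, green, red), "fovy" (degrees; the focal length in pixels is half the picture's height over the tangent of half this angle, whatever the lens; pixels are square), "cx", "cy" (the principal point, pixels), "cam_to_world" (4x4, takes a point from camera to world coordinates). Camera axes: x right, y down, z forward; pixel columns grow to the right and rows downward; lengths in mm; the calibration is good to about 2 mm. The wrist camera is an equidistant fisheye: a pixel r from the principal point sees the ray r / f radians off the axis. A picture is of the moment at which its call begins. There is no depth.
- ctrl.finish_job(): hands the job in; it is judged then, once.
Trained networks look in a picture, given as the dict that the camera call returned (one of the last four; its "shot" number tells which), for a name from the list of things; names that differ only in an ending like _2 or _b are one class to them, and where a whole thing is asked for, a point or a joint stands for the part that bears it (a point fixed in the world has none). Each returns a list of dicts, best first, with "conf" (0 to 1); they miss things now and then, are a little off and sometimes report something else, mostly with a low value. They report only what shows in the picture. A call takes as long as a camera call. They do not tell look-alikes from the thing itself.
- ctrl.find_in(label, picture): "box" ([left, top, right, bottom] in pixels, round what is visible of it).
- ctrl.cut_out(label, picture): "mask" (400x640 bool, what is visible of it) and "box" ([left, top, right, bottom] in pixels, round what is visible of it).
- ctrl.tip_of(label, picture): "centre" ([column, row] in pixels: a listed point, or the origin of a listed thing).
The state is a dict: "time": time; "joint_pos": joint angles; "dq": joint speeds; "joint_torque": joint torques, N m; "tool_pos": TCP position; "orientation": TCP orientation; "wrist_force": force on the tool from outside, world axes, zero at the start; "torque": the same for the moment, N m; "finger_gap": finger opening in mm; "finger_force": force on a finger pad.
Only numpy, scipy, OpenCV 4.12 (cv2) and the standard library are available. Lean on these libraries where they do the work, as an engineer would, in place of code of your own. Each camera call takes 0.05 s, during which the arm holds its last target. There are 200 camera calls.

## Working session

There is one attempt and no reset: what is moved stays moved. The work goes in short steps, Python scripts to look and compute and a shell command to move; the robot and the scene stay as the last step left them, time stands still between calls to the robot, and variables do not carry over. Pictures are saved under pics/ and viewed, at most 10 in all, crops included, and the job is handed in when it is done.

```bash
ls; mkdir -p pics
cat > h.py <<'E'
import numpy as np, cv2
from plant import ctrl
from scipy.spatial.transform import Rotation as R
def shot(n):
    return ctrl.camera(n)
def ray(p,uv):
    M=np.array(p["cam_to_world"]); f=200/np.tan(np.radians(p["fovy"])/2)
    d=np.array([uv[0]-p["cx"],uv[1]-p["cy"]],float)
    if p.get("fish"):
        r=np.hypot(*d); th=r/f; v=np.array([*(d/max(r,1e-9)*np.sin(th)),np.cos(th)])
    else: v=np.array([d[0]/f,d[1]/f,1])
    return M[:3,3],M[:3,:3]@v
def at(p,uv,z):
    o,v=ray(p,uv); return (o+v*(z-o[2])/v[2])
def pose():
    o=ctrl.get_obs(); return np.array(o["tool_pos"]),R.from_rotvec(o["orientation"]),o
E
python3 - <<'E'
from h import *
P={n:ctrl.camera(n) for n in("scene","side","wrist")}
P["wrist"]["fish"]=1
for n,p in P.items():
    cv2.imwrite(f"pics/{n}0.png",p["frame"]); print(n,p["fovy"],p["cx"],p["cy"],np.round(p["cam_to_world"],2).tolist())
t,r,o=pose(); print(t,r.as_matrix().round(3).tolist(),o["finger_gap"],o["time"])
for n in ("scene","side","wrist"):
    p=P[n]
    for l in ("flat_chisel","claw_chisel","flat_rasp","point_chisel","round_rasp","chisel_tray","rasp_tray","brush","calipers","rubbing_stone"):
        for d in ctrl.cut_out(l,p)[:3]:
            if d["conf"]<.25: continue
            ys,xs=np.nonzero(d["mask"]); c=(xs.mean(),ys.mean()); 
            print(n,l,round(d["conf"],2),np.round(d["box"]).tolist(),at(p,c,7)[:2].round())
E
```

```text
pics
scene 56.68134625345717 322.9339553013209 199.94943618474005 [[0.42, 0.76, -0.5, 977.03], [0.91, -0.34, 0.25, -239.52], [0.02, -0.56, -0.83, 927.91], [0.0, 0.0, 0.0, 1.0]]
side 46.25428504555269 321.95358100128925 201.67820030080685 [[-0.97, -0.17, 0.15, 270.22], [-0.23, 0.76, -0.61, 972.29], [-0.01, -0.63, -0.78, 1346.4], [0.0, 0.0, 0.0, 1.0]]
wrist 65.70646984690485 319.15231268461076 200.13459135483293 [[0.27, 0.93, 0.26, 88.59], [0.96, -0.26, -0.07, 572.61], [-0.0, 0.26, -0.96, 383.28], [0.0, 0.0, 0.0, 1.0]]
[152.51604969 554.01276039 246.05028711] [[-0.964, 0.266, -0.001], [0.266, 0.964, -0.001], [0.0, -0.001, -1.0]] 88.09933326921247 0.15
scene flat_chisel 0.63 [257.0, 252.0, 317.0, 275.0] [ 568. -150.]
scene flat_chisel 0.6 [393.0, 261.0, 432.0, 308.0] [769. 132.]
scene claw_chisel 0.75 [323.0, 219.0, 379.0, 245.0] [560.  61.]
scene claw_chisel 0.64 [169.0, 175.0, 225.0, 189.0] [ 212. -294.]
scene claw_chisel 0.49 [368.0, 111.0, 372.0, 150.0] [228. 291.]
scene flat_rasp 0.74 [344.0, 248.0, 391.0, 286.0] [666.  48.]
scene point_chisel 0.61 [398.0, 174.0, 424.0, 212.0] [503
[... 811 characters left out ...]
.0] [231. 293.]
side flat_rasp 0.8 [268.0, 202.0, 281.0, 243.0] [674.  46.]
side point_chisel 0.55 [259.0, 247.0, 342.0, 303.0] [527. 234.]
side round_rasp 0.53 [265.0, 333.0, 317.0, 351.0] [500. 457.]
side chisel_tray 0.73 [260.0, 246.0, 340.0, 302.0] [528. 234.]
side rasp_tray 0.74 [250.0, 298.0, 340.0, 363.0] [496. 410.]
side rasp_tray 0.4 [306.0, 172.0, 326.0, 206.0] [ 574. -139.]
side brush 0.4 [304.0, 172.0, 323.0, 208.0] [ 573. -147.]
side calipers 0.47 [334.0, 180.0, 357.0, 216.0] [ 455. -124.]
side rubbing_stone 0.61 [272.0, 170.0, 299.0, 195.0] [ 680. -144.]
wrist claw_chisel 0.94 [160.0, 211.0, 176.0, 277.0] [189. 316.]
wrist rasp_tray 0.85 [239.0, 325.0, 322.0, 346.0] [383. 434.]
```

View pics/scene0.png

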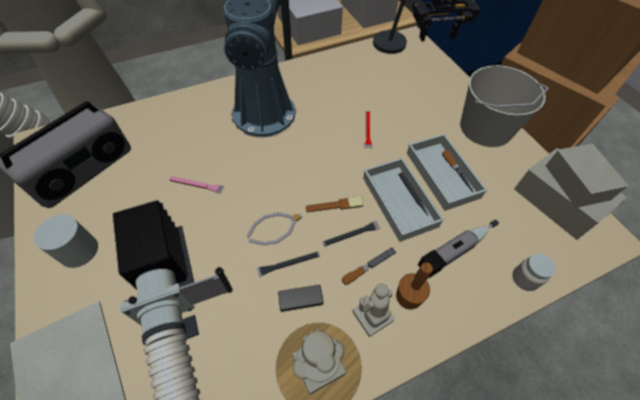

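View pics/side0.png

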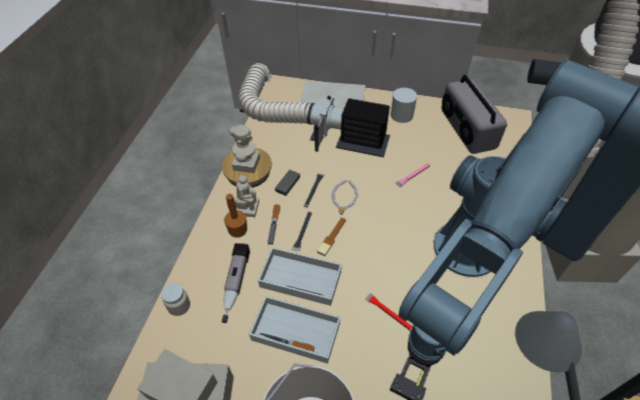

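Scene picture: the loose steel tools are chisels at (290,264) and (351,233) and a rasp at (369,266). Pink (197,184) and red (368,130) are look-alikes to leave. The tray at (402,199) holds the point chisel and the one at (447,171) the round rasp. The gate handle is at (222,280), pulled out. The side picture agrees: the trays are at (300,275) and (295,330), the lower one holding the orange-handled rasp. Next I move the wrist camera over the tools.

```bash
python3 -m crank '[[0,0,-4,0,0,-0.135,-1],[0,0,-4,0,0,-0.135,-1],[-3.5,-4.5,0,0,0,0,-1],[-3.5,-4.5,0,0,0,0,-1],[-3.5,-4.5,0,0,0,0,-1],[-3.5,-4.5,0,0,0,0,-1],[-3.5,-4.5,0,0,0,0,-1],[-3.5,-4.5,0,0,0,0,-1]]'; python3 -m crank '[[-3.5,-4.5,0,0,0,0,-1],[-3.5,-4.5,0,0,0,0,-1],[-3.5,-4.5,0,0,0,0,-1],[-3.5,-4.5,0,0,0,0,-1],[-3.5,-4.5,0,0,0,0,-1],[0,0,0,0,0,0,-1]]'
cat > look.py <<'E'
from h import *
import sys
def look(name,labels,th=.3):
    p=ctrl.camera("wrist"); p["fish"]=1; cv2.imwrite(f"pics/{name}.png",p["frame"])
    for l,z in labels:
        for d in ctrl.cut_out(l,p)[:3]:
            if d["conf"]<th: continue
            c,_=cv2.findContours(d["mask"].astype(np.uint8),0,1); c=max(c,key=cv2.contourArea).reshape(-1,2)
            w=np.array([at(p,q,z)[:2] for q in c],np.float32)
            m,s,a=cv2.minAreaRect(w)
            if s[0]<s[1]: s=s[::-1]; a-=90
            k=(w-m)@np.array([np.cos(np.radians(a)),np.sin(np.radians(a))])
            print(l,round(d["conf"],2),np.round(d["box"]).tolist(),"centre",np.round(m,1),"size",np.round(s,1),"yaw",round((a+90)%180-90,1))
    return p
E
python3 - <<'E'
from look import *
t,r,o=pose(); print(t,r.as_matrix().round(3).tolist(),o["time"])
p=look("w1",[("flat_chisel",10),("claw_chisel",10),("flat_rasp",14),("point_chisel",14),("round_rasp",20),("chisel_tray",45),("rasp_tray",45),("gate_handle",172),("brush",10)])
for l,z in [("flat_chisel_tip",7),("flat_chisel_butt",7),("claw_chisel_tip",7),("claw_chisel_butt",7),("flat_rasp_tip",12),("flat_rasp_butt",12),("gate_handle",152),("flat_chisel",0),("claw_chisel",0),("flat_rasp",0),("extractor",0),("chisel_tray",0),("rasp_tray",0)]:
    for d in ctrl.tip_of(l,p)[:3]:
        if d["conf"]>.25: print(l,round(d["conf"],2),np.round(d["centre"]),at(p,d["centre"],z)[:2].round(1))
E
```

```text
time: 2.65
tool_pos: [363.9, 283.1, 327.0]
orientation: [-0.002, 3.141, 0.001]
wrist_force: [0.9, -0.4, 0.3]
finger_gap: 87.8
finger_force: 0.0
time: 3.4
tool_pos: [539.8, 56.6, 326.1]
orientation: [-0.006, -3.141, 0.001]
wrist_force: [0.0, 0.0, -1.1]
finger_gap: 88.2
finger_force: 0.0
[539.80793396  56.64487715 326.0954467 ] [[-1.0, 0.004, -0.001], [0.004, 1.0, -0.001], [0.001, -0.001, -1.0]] 3.4
flat_chisel 0.96 [150.0, 174.0, 251.0, 195.0] centre [ 569.8 -133.5] size [170.   27.5] yaw 85.9
claw_chisel 0.61 [262.0, 173.0, 376.0, 191.0] centre [566.5  57.2] size [170.1  27.7] yaw 89.7
claw_chisel 0.6 [127.0, 3.0, 149.0, 12.0] centre [ 262.2 -245.9] size [47.5 24. ] yaw 75.7
claw_chisel 0.44 [30.0, 204.0, 110.0, 240.0] centre [ 639.9 -455.9] size [267.7  64. ] yaw -75.7
flat_rasp 0.79 [268.0, 230.0, 375.0, 260.0] centre [671.3  57. ] size [170.1  25.7] yaw -82.6
point_chisel 0.6 [461.0, 101.0, 477.0, 206.0] centre [519.2 289.4] size [167.   19.8] yaw -3.2
round_rasp 0.36 [269.0, 230.0, 371.0, 263.0] centre [667.6  55.6] size [167.6  26.1] yaw -81.6
chisel_tray 0.65 [392.0, 67.0, 493.
[... 912 characters left out ...]
_chisel_tip 0.55 [443.  14.] [299.3 250.3]
claw_chisel_tip 0.49 [149.  10.] [ 274.  -221.9]
claw_chisel_butt 0.91 [263. 174.] [557.8 -28. ]
flat_rasp_tip 0.97 [371. 234.] [653.4 139. ]
flat_rasp_tip 0.58 [348. 300.] [777.8 105.4]
flat_rasp_butt 0.77 [268. 250.] [680.2 -25.8]
gate_handle 0.71 [ 70. 229.] [ 599.1 -292.1]
flat_chisel 0.97 [201. 186.] [ 577.1 -133.1]
flat_chisel 0.67 [438. 150.] [519.5 243.5]
flat_chisel 0.39 [320. 241.] [669.9  58.1]
claw_chisel 0.66 [318. 180.] [568.8  54.8]
flat_rasp 0.85 [319. 239.] [666.  56.]
extractor 0.88 [ 69. 198.] [ 594.8 -446.4]
extractor 0.36 [372. 235.] [660.3 142.5]
chisel_tray 0.6 [437. 153.] [524.6 243.3]
rasp_tray 0.73 [527. 142.] [495.6 420.7]
```

View pics/w1.png

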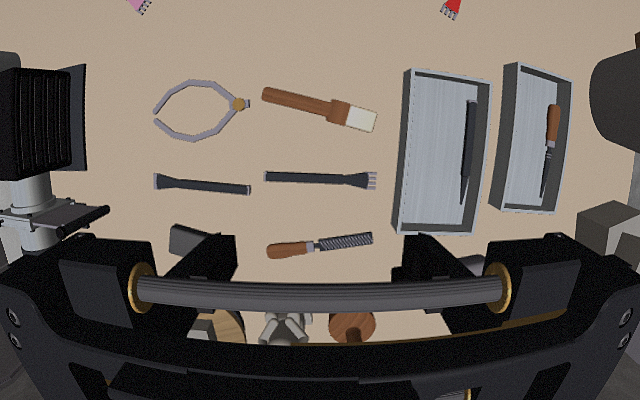

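Wrist picture (right = +y, down = +x):
- Flat chisel: (154,181)–(252,190), straight cutting edge at left.
- Claw chisel: (263,174)–(376,180), teeth at right. It is dark steel; the pink (138,5) and red (450,10) ones are the look-alikes.
- Flat rasp: handle (268,250), blade (371,234).
- Point chisel tray at (445,150), round rasp tray at (535,137), gate handle near (90,218).

Both steel chisels go to the same tray. I start with the flat one.

```bash
python3 -m crank '[[-0.8,-4.75,0,0,0,0,0],[-0.8,-4.75,0,0,0,0,0],[-0.8,-4.75,0,0,0,0,0],[-0.8,-4.75,0,0,0,0,0],[0,0,0,0,0,0.184,0],[0,0,0,0,0,0.184,0],[0,0,0,0,0,0.184,0],[0,0,0,0,0,0.184,0]]'>/dev/null; python3 -m crank '[[0,0,3,0,0,0.184,0],[0,0,4,0,0,0.184,0],[0,0,4,0,0,0.184,0],[0,0,4,0,0,0.184,0],[0,0,4,0,0,0.184,0],[0,0,0,0,0,0,0],[0,0,0,0,0,0,0]]'
python3 - <<'E'
from look import *
t,r,o=pose(); X=r.as_matrix()[:,0]; print(t.round(1),"psi",np.degrees(np.arctan2(X[1],X[0])).round(1),o["joint_pos"],o["time"])
p=look("w2",[("flat_chisel",10)])
for l,z in [("flat_chisel_tip",7),("flat_chisel_butt",7),("flat_chisel",0)]:
    for d in ctrl.tip_of(l,p)[:2]: print(l,round(d["conf"],2),np.round(d["centre"]),at(p,d["centre"],z)[:2].round(1))
for n in("scene","side"):
    p=ctrl.camera(n)
    for l,z in [("figurine",0),("mallet",0),("extractor",0),("gate_handle",152),("chisel_tray",0),("rasp_tray",0),("flat_rasp",0)]:
        for d in ctrl.tip_of(l,p)[:1]: print(n,l,round(d["conf"],2),np.round(d["centre"]),at(p,d["centre"],z)[:2].round(1))
    for l in("chisel_tray","rasp_tray"):
        for d in ctrl.cut_out(l,p)[:1]:
            c,_=cv2.findContours(d["mask"].astype(np.uint8),0,1); c=cv2.convexHull(max(c,key=cv2.contourArea))
            q=cv2.approxPolyDP(c,5,True).reshape(-1,2); print(n,l,[(v.tolist(),at(p,v,45)[:2].round().tolist()) for v in q])
E
```

```text
time: 6.42
tool_pos: [571.4, -130.5, 138.2]
orientation: [2.308, 2.129, 0.001]
wrist_force: [0.3, -0.2, -0.2]
finger_gap: 44.1
finger_force: 0.0
[ 571.4 -130.5  138.2] psi 85.4 [-4.26926640e-01  3.21424817e-01  1.66849931e+00 -1.58194861e-05
  1.14997382e+00 -3.46507153e-01] 6.425
flat_chisel 0.68 [303.0, 102.0, 330.0, 285.0] centre [ 571.1 -134.1] size [168.5  26.3] yaw 85.5
flat_chisel_tip 0.74 [318. 280.] [ 564.7 -217.3]
flat_chisel_butt 0.85 [322. 101.] [582.4 -48.9]
flat_chisel 0.82 [317. 197.] [ 570.9 -134.3]
scene figurine 0.73 [372. 316.] [7.864e+02 2.000e-01]
scene mallet 0.62 [415. 196.] [521.7 297.6]
scene extractor 0.62 [172. 317.] [ 584.  -452.7]
scene gate_handle 0.75 [220. 273.] [ 595.5 -300.6]
scene chisel_tray 0.77 [402. 201.] [522.7 251.7]
scene rasp_tray 0.7 [440. 177.] [495.4 408.1]
scene flat_rasp 0.73 [370. 269.] [674.7  56.4]
scene chisel_tray [([402, 157], [403.0, 314.0]), ([442, 220], [645.0, 295.0]), ([399, 241], [652.0, 151.0]), ([363, 171], [402.0, 176.0])]
scene rasp_tray [([438, 134], [367.0, 474.0]), ([484, 187], [602.0, 475.0]), ([479, 198], [628.0, 437.0]), ([443, 208], [613.0, 321.0]), ([408, 155], [404.0, 335.0]), ([410, 143], [363.0, 368.0])]
side figurine 0.69 [249. 209.] [781.8   2.7]
side mallet 0.95 [238. 234.] [784.3 116.1]
side extractor 0.88 [323. 135.] [ 604.  -442.3]
side chisel_tray 0.63 [303. 278.] [516.3 235.2]
side rasp_tray 0.75 [297. 332.] [485.4 418.5]
side flat_rasp 0.59 [276. 223.] [666.8  42.3]
side rasp_tray [([265, 297], [604.0, 351.0]), ([339, 317], [369.0, 365.0]), ([325, 362], [379.0, 506.0]), ([250, 338], [607.0, 487.0])]
```

View pics/w2.png

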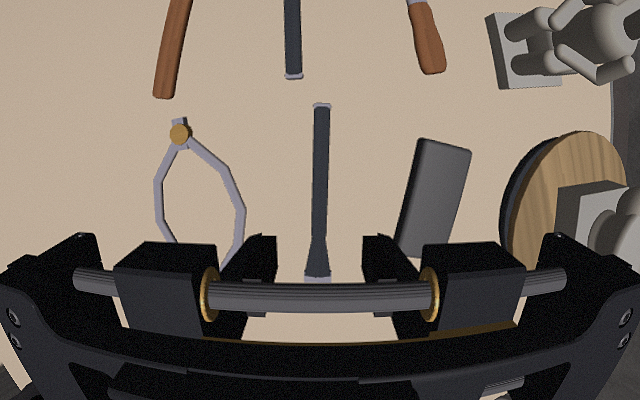

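The wrist view shows the flat chisel upright between the fingers at (318,102–285). The calipers and stone clear half-open fingers. Now I descend and grip.

```bash
python3 -m crank '[[-0.3,0.1,4,0,0,0,0],[0,0,4,0,0,0,0],[0,0,3,0,0,0,0],[0,0,1.7,0,0,0,0],[0,0,0,0,0,0,0.9],[0,0,0,0,0,0,0.9],[0,0,0,0,0,0,0.9],[0,0,0,0,0,0,0.9]]' 30; python3 -m crank '[[0,0,-3,0,0,0,0.9],[0,0,-4,0,0,0,0.9],[0,0,-4,0,0,0,0.9],[0,0,-4,0,0,0,0.9],[0,0,0,0,0,0,0.9]]'
```

```text
time: 8.68
tool_pos: [571.5, -133.3, 10.1]
orientation: [2.312, 2.126, 0.0]
wrist_force: [1.0, -0.4, 1.5]
finger_gap: 13.7
finger_force: 29.9
time: 9.3
tool_pos: [573.4, -134.1, 163.3]
orientation: [2.308, 2.122, 0.004]
wrist_force: [1.1, -0.8, -1.3]
finger_gap: 13.5
finger_force: 29.9
```

```bash
python3 -m crank '[[0,0,0,0,0,-0.178,0.9],[0,0,0,0,0,-0.178,0.9],[0,0,0,0,0,-0.178,0.9],[0,0,0,0,0,-0.178,0.9],[0,0,0,0,0,-0.178,0.9],[0,0,0,0,0,-0.178,0.9],[0,0,0,0,0,-0.178,0.9],[0,0,0,0,0,-0.178,0.9]]' >/dev/null; python3 -m crank '[[0,0,0,0,0,-0.178,0.9],[1.18,5.7,0,0,0,0,0.9],[1.18,5.7,0,0,0,0,0.9],[1.18,5.7,0,0,0,0,0.9],[1.18,5.7,0,0,0,0,0.9],[1.18,5.7,0,0,0,0,0.9],[1.18,5.7,0,0,0,0,0.9],[0,0,0,0,0,0,0.9]]'
python3 - <<'E'
from look import *
t,r,o=pose(); X=r.as_matrix()[:,0]; print(t.round(1),"psi",np.degrees(np.arctan2(X[1],X[0])).round(1),o["joint_pos"].round(2) if hasattr(o["joint_pos"],"round") else o["joint_pos"],o["time"])
p=look("w3",[("flat_chisel",20),("point_chisel",14),("chisel_tray",45),("rasp_tray",45),("round_rasp",20)])
for l,z in [("chisel_tray",0),("rasp_tray",0),("flat_chisel_butt",130),("flat_chisel_tip",130)]:
    for d in ctrl.tip_of(l,p)[:2]: print(l,round(d["conf"],2),np.round(d["centre"]),at(p,d["centre"],z)[:2].round(1))
E
```

```text
time: 11.3
tool_pos: [516.2, 215.5, 157.6]
orientation: [-0.074, -3.137, -0.0]
wrist_force: [-0.5, -1.3, -0.7]
finger_gap: 14.2
finger_force: 29.9
[516.2 215.5 157.6] psi 177.3 [ 0.18  0.24  1.72  0.    1.18 -1.34] 11.3
flat_chisel 0.92 [303.0, 84.0, 335.0, 348.0] centre [515.7 216.6] size [193.7  29. ] yaw -3.2
point_chisel 0.63 [138.0, 312.0, 171.0, 331.0] centre [676.5  -3.9] size [59.2 25.3] yaw -85.2
point_chisel 0.56 [392.0, 102.0, 408.0, 246.0] centre [505.9 291.2] size [140.   16.7] yaw -3.1
point_chisel 0.45 [469.0, 322.0, 507.0, 332.0] centre [708.9 443.7] size [29.4 12.2] yaw 86.3
chisel_tray 0.93 [268.0, 58.0, 430.0, 324.0] centre [483.1 244.3] size [162.4 133.2] yaw -3.4
rasp_tray 0.59 [441.0, 30.0, 579.0, 274.0] centre [488.3 410.7] size [236.7 152.5] yaw -4.1
rasp_tray 0.43 [528.0, 98.0, 559.0, 247.0] centre [500.4 437.1] size [151.9  30.2] yaw -6.3
round_rasp 0.87 [528.0, 96.0, 561.0, 243.0] centre [504.3 456.3] size [168.   33.8] yaw -9.1
round_rasp 0.38 [270.0, 56.0, 430.0, 326.0] centre [486.  247.3] size [177.7 145.2] yaw -3.0
chisel_tray 0.79 [347. 191.] [522. 243.]
rasp_tray 0.6 [506. 159.] [493.5 421.8]
flat_chisel_butt 0.84 [318.  84.] [432.4 219.6]
```

View pics/w3.png

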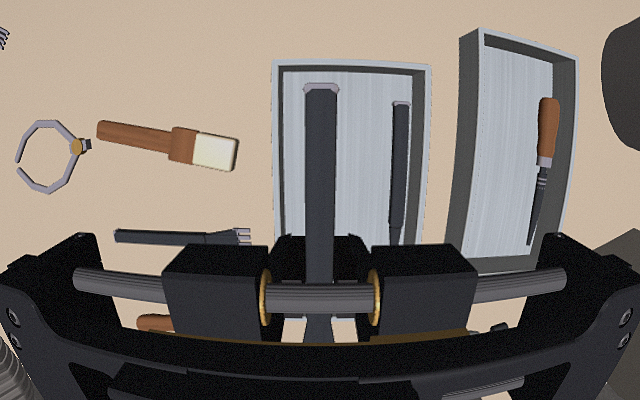

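```bash
cat > m.py <<'E'
from h import *
p=ctrl.camera("wrist"); p["fish"]=1
for uv in [(275,61),(431,67),(273,180),(430,180),(482,28),(578,58),(572,180),(398,100)]: print(uv,at(p,uv,45 if uv[0]!=398 else 18)[:2].round(1))
E
python3 m.py
```

```text
(275, 61) [403.9 182.5]
(431, 67) [411.9 311.2]
(273, 180) [502.3 174. ]
(430, 180) [509.1 308.6]
(482, 28) [371.4 364.8]
(578, 58) [382.1 491.8]
(572, 180) [514.4 484.8]
(398, 100) [439.3 287.7]
```

```bash
python3 -m crank '[[-0.62,-0.42,0,0,0,0,0.9],[0,0,4,0,0,0,0.9],[0,0,4,0,0,0,0.9],[0,0,3,0,0,0,0.9],[0,0,1.5,0,0,0,0.9],[0,0,0,0,0,0,0.9]]'
```

```text
time: 12.6
tool_pos: [524.2, 207.3, 34.0]
orientation: [-0.083, -3.139, 0.001]
wrist_force: [-0.8, -0.2, -1.4]
finger_gap: 13.4
finger_force: 29.9
```

```bash
python3 -m crank '[[0,0.2,1.2,0,0,0,0.9],[0,0,0.6,0,0,0,0.9],[0,0,0,0,0,0,0.9]]'; python3 -m crank '[[0,0,0.2,0,0,0,0.9],[0,0,0,0,0,0,0.9]]'
```

```text
time: 12.98
tool_pos: [524.5, 209.5, 16.5]
orientation: [-0.083, -3.14, 0.0]
wrist_force: [0.7, -0.2, -1.8]
finger_gap: 13.6
finger_force: 29.9
time: 13.22
tool_pos: [524.8, 209.6, 14.9]
orientation: [0.083, 3.14, 0.0]
wrist_force: [-0.1, -0.4, -0.8]
finger_gap: 13.8
finger_force: 29.9
```

```bash
python3 -m crank '[[0,0,0.1,0,0,0,0.9],[0,0,0,0,0,0,0.5],[0,0,0,0,0,0,0.5],[0,0,0,0,0,0,0.5]]'; python3 -m crank '[[0,0,-2,0,0,0,0.5],[0,0,-4,0,0,0,0.5],[0,0,-5,0,0,0,0.3],[0,0,-5,0,0,0,0],[0,0,0,0,0,0,0]]'
```

```text
time: 13.72
tool_pos: [524.8, 209.6, 13.8]
orientation: [0.083, 3.14, 0.0]
wrist_force: [0.2, 0.5, -0.1]
finger_gap: 21.6
finger_force: 0.0
time: 14.35
tool_pos: [528.0, 210.2, 180.2]
orientation: [0.082, 3.13, 0.003]
wrist_force: [0.9, 0.1, -0.1]
finger_gap: 43.7
finger_force: 0.0
```

```bash
python3 -m crank '[[-1.55,-5.03,0,0,0,0,0],[-1.55,-5.03,0,0,0,0,0],[-1.55,-5.03,0,0,0,0,0],[0,0,0,0,0,0.1745,0],[0,0,0,0,0,0.1745,0],[0,0,0,0,0,0.1745,0],[0,0,0,0,0,0.1745,0],[0,0,0,0,0,0.1745,0]]' >/dev/null; python3 -m crank '[[0,0,1,0,0,0.1745,0],[0,0,1,0,0,0.1745,0],[0,0,1,0,0,0.1745,0],[0,0,1,0,0,0.1745,0],[0,0,0,0,0,0,0],[0,0,0,0,0,0,0]]'
python3 - <<'E'
from look import *
t,r,o=pose(); X=r.as_matrix()[:,0]; print(t.round(1),"psi",np.degrees(np.arctan2(X[1],X[0])).round(1),o["time"])
p=look("w4",[("claw_chisel",10),("flat_rasp",14),("figurine",60)])
for l,z in [("claw_chisel_tip",7),("claw_chisel_butt",7),("claw_chisel",0),("flat_rasp_tip",12),("flat_rasp_butt",12)]:
    for d in ctrl.tip_of(l,p)[:2]: print(l,round(d["conf"],2),np.round(d["centre"]),at(p,d["centre"],z)[:2].round(1))
E
```

```text
time: 16.1
tool_pos: [563.1, 56.4, 133.9]
orientation: [-2.275, -2.166, 0.0]
wrist_force: [-0.1, 0.5, -0.1]
finger_gap: 43.9
finger_force: 0.0
[563.1  56.4 133.9] psi 87.2 16.1
claw_chisel 0.96 [301.0, 98.0, 334.0, 282.0] centre [563.5  57. ] size [171.7  27.5] yaw 87.3
claw_chisel 0.71 [2.0, 0.0, 74.0, 43.0] centre [216.9 304.4] size [200.4  25.2] yaw -29.5
claw_chisel 0.43 [173.0, 9.0, 367.0, 39.0] centre [527.  207.5] size [172.9  27.1] yaw -2.0
flat_rasp 0.69 [414.0, 94.0, 453.0, 243.0] centre [667.9  72.8] size [137.2  25. ] yaw -81.4
figurine 0.65 [497.0, 197.0, 618.0, 275.0] centre [804.7  23. ] size [190.9  71.4] yaw -1.3
figurine 0.41 [303.0, 96.0, 337.0, 282.0] centre [564.6  69.8] size [138.8  21.6] yaw 87.3
claw_chisel_tip 0.91 [68. 27.] [298.6 263. ]
claw_chisel_tip 0.78 [320.  97.] [569.9 142.2]
claw_chisel_butt 0.66 [ 6. 17.] [155.7 328.7]
claw_chisel_butt 0.58 [317. 280.] [558.3 -28.1]
claw_chisel 0.87 [36. 21.] [226.9 297.3]
claw_chisel 0.6 [316. 194.] [561.3  56.3]
flat_rasp_tip 0.58 [424.  96.] [658.5 141.9]
```

View pics/w4.png

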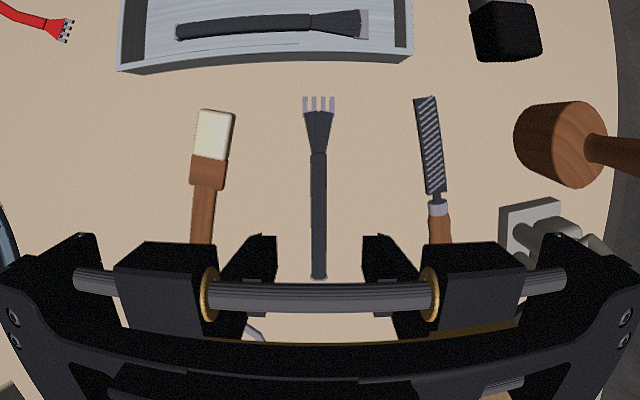

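The claw chisel (four teeth at (320,100), dark steel, not the red one at the upper left) is aligned between the fingers. The flat chisel lies in the tray at (270,25). Next grip.

```bash
python3 -m crank '[[0,0,4,0,0,0,0],[0,0,4,0,0,0,0],[0,0,3,0,0,0,0],[0,0,1.2,0,0,0,0],[0,0,0,0,0,0,0.9],[0,0,0,0,0,0,0.9],[0,0,0,0,0,0,0.9],[0,0,0,0,0,0,0.9]]' 30; python3 -m crank '[[0,0,-3,0,0,0,0.9],[0,0,-4,0,0,0,0.9],[0,0,-4,0,0,0,0.9],[0,0,-4,0,0,0,0.9],[0,0,0,0,0,0,0.9]]'
```

```text
time: 17.55
tool_pos: [563.8, 56.4, 12.9]
orientation: [2.278, 2.162, 0.002]
wrist_force: [-1.1, -0.3, 6.8]
finger_gap: 13.7
finger_force: 30.0
time: 18.18
tool_pos: [565.5, 56.2, 165.2]
orientation: [2.275, 2.159, 0.008]
wrist_force: [-0.6, -0.5, -1.4]
finger_gap: 13.3
finger_force: 30.0
```

```bash
python3 -m crank '[[0,0,0,0,0,-0.1745,0.9],[0,0,0,0,0,-0.1745,0.9],[0,0,0,0,0,-0.1745,0.9],[0,0,0,0,0,-0.1745,0.9],[0,0,0,0,0,-0.1745,0.9],[0,0,0,0,0,-0.1745,0.9],[0,0,0,0,0,-0.1745,0.9],[0,0,0,0,0,-0.1745,0.9]]' >/dev/null; python3 -m crank '[[0,0,0,0,0,-0.1745,0.9],[1.24,4.78,0,0,0,0,0.9],[1.24,4.78,0,0,0,0,0.9],[1.24,4.78,0,0,0,0,0.9],[1.24,4.78,0,0,0,0,0.9],[0,0,0,0,0,0,0.9],[0,0,0,0,0,0,0.9]]'
python3 - <<'E'
from look import *
t,r,o=pose(); X=r.as_matrix()[:,0]; print(t.round(1),"psi",np.degrees(np.arctan2(X[1],X[0])).round(1),o["time"])
p=look("w5",[("claw_chisel",100),("flat_chisel",18),("point_chisel",18),("chisel_tray",45)])
for l,z in [("claw_chisel_tip",135),("claw_chisel_butt",135),("flat_chisel_butt",11),("flat_chisel_tip",11),("chisel_tray",0)]:
    for d in ctrl.tip_of(l,p)[:2]: print(l,round(d["conf"],2),np.round(d["centre"]),at(p,d["centre"],z)[:2].round(1))
E
```

```text
time: 20.05
tool_pos: [522.8, 249.5, 160.0]
orientation: [-0.082, -3.138, 0.002]
wrist_force: [0.3, -0.3, -2.0]
finger_gap: 13.7
finger_force: 30.0
[522.8 249.5 160. ] psi 177.0 20.05
claw_chisel 0.82 [289.0, 79.0, 352.0, 341.0] centre [502.4 251.3] size [142.2  37.2] yaw -3.0
claw_chisel 0.67 [298.0, 322.0, 487.0, 341.0] centre [635.3 387.1] size [22.3 13.3] yaw 82.0
flat_chisel 0.93 [268.0, 105.0, 287.0, 248.0] centre [511.3 211.6] size [135.7  15.9] yaw -3.8
point_chisel 0.68 [356.0, 92.0, 374.0, 245.0] centre [506.2 291.6] size [139.   15.7] yaw -2.0
chisel_tray 0.97 [231.0, 51.0, 388.0, 317.0] centre [486.8 244.4] size [169.8 133. ] yaw -3.0
claw_chisel_tip 0.69 [321.  80.] [436.7 255.4]
flat_chisel_butt 0.77 [275. 106.] [443.1 213.3]
chisel_tray 0.62 [311. 186.] [522.8 242. ]
```

View pics/w5.png

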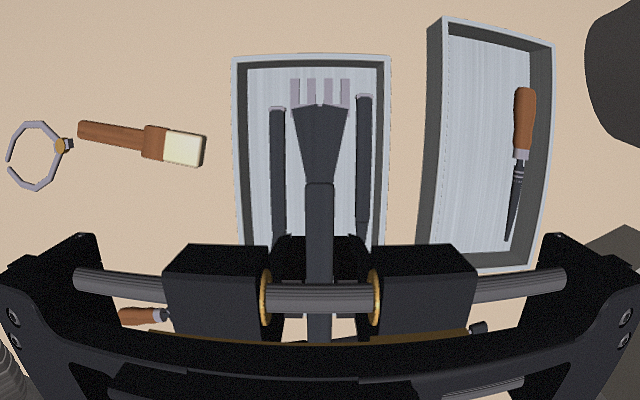

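The claw chisel hangs mid-gap between the flat chisel (278,180) and point chisel (365,170) in the tray. Now I lower it.

```bash
python3 -m crank '[[0,0.1,4,0,0,0,0.9],[0,0,4,0,0,0,0.9],[0,0,3,0,0,0,0.9],[0,0,2,0,0,0,0.9],[0,0,0.9,0,0,0,0.9],[0,0,0,0,0,0,0.9]]'; python3 -m crank '[[0,0,0.2,0,0,0,0.9],[0,0,0,0,0,0,0.9]]'
```

```text
time: 21.3
tool_pos: [523.9, 251.0, 22.8]
orientation: [-0.083, -3.14, 0.0]
wrist_force: [0.7, -0.7, -2.7]
finger_gap: 13.4
finger_force: 30.0
time: 21.55
tool_pos: [524.4, 251.1, 21.6]
orientation: [0.083, 3.139, 0.001]
wrist_force: [0.3, -0.3, -1.4]
finger_gap: 13.7
finger_force: 30.0
```

```bash
python3 -m crank '[[0,0,0.3,0,0,0,0.9],[0,0,0,0,0,0,0.9]]'; python3 -m crank '[[0,0,0.15,0,0,0,0.9],[0,0,0,0,0,0,0.9]]'
```

```text
time: 21.8
tool_pos: [523.6, 250.9, 17.6]
orientation: [-0.083, -3.14, 0.0]
wrist_force: [-0.2, 0.5, -2.5]
finger_gap: 13.7
finger_force: 30.0
time: 22.05
tool_pos: [523.9, 251.0, 17.0]
orientation: [0.083, 3.14, -0.0]
wrist_force: [-2.8, -0.7, 3.8]
finger_gap: 13.7
finger_force: 30.0
```

```bash
python3 -m crank '[[0,0,0,0,0,0,0.5],[0,0,0,0,0,0,0.5],[0,0,0,0,0,0,0.5],[0,0,-2,0,0,0,0.5],[0,0,-4,0,0,0,0.5],[0,0,-5,0,0,0,1],[0,0,-5,0,0,-0.052,1]]'; python3 -m crank '[[-3.4,-4.58,0,0,0,0,1],[-3.4,-4.58,0,0,0,0,1],[-3.4,-4.58,0,0,0,0,1],[-3.4,-4.58,0,0,0,0,1],[-3.4,-4.58,0,0,0,0,1],[0,0,0,0,-0.18,0,1],[0,0,0,0,0,0,1]]'
python3 - <<'E'
from look import *
t,r,o=pose(); print(t.round(1),r.as_matrix().round(2).tolist(),o["time"])
p=look("w6",[("flat_rasp",14),("figurine",10),("mallet",40),("claw_chisel",18),("flat_chisel",18)])
for l,z in [("flat_rasp",0),("flat_rasp_tip",12.5),("flat_rasp_butt",12.5)]:
    for d in ctrl.tip_of(l,p)[:1]: print(l,round(d["conf"],2),np.round(d["centre"]),at(p,d["centre"],z)[:2].round(1))
for d in ctrl.cut_out("figurine",p)[:1]:
    ys,xs=np.nonzero(d["mask"]); w=np.array([at(p,q,10)[:2] for q in zip(xs,ys)]); i=w[:,0].argmin(); print("fig",d["conf"],xs[i],ys[i],w[i])
E
```

```text
time: 22.92
tool_pos: [523.8, 251.0, 179.2]
orientation: [-0.001, 3.141, 0.0]
wrist_force: [0.8, -0.3, 0.6]
finger_gap: 4.0
finger_force: 0.0
time: 23.8
tool_pos: [689.7, 21.8, 173.8]
orientation: [0.003, 2.969, 0.002]
wrist_force: [-0.6, 0.8, 0.3]
finger_gap: 0.1
finger_force: 0.0
[689.7  21.8 173.8] [[-0.99, 0.0, 0.17], [0.0, 1.0, 0.0], [-0.17, 0.0, -0.99]] 23.8
flat_rasp 0.95 [269.0, 116.0, 440.0, 162.0] centre [670.5  55.8] size [171.3  27. ] yaw -82.1
figurine 0.83 [259.0, 210.0, 337.0, 344.0] centre [767.8  -1.8] size [79.  40.6] yaw -81.8
figurine 0.59 [635.0, 57.0, 640.0, 103.0] centre [554.6 465.5] size [71.3 12.8] yaw 3.9
figurine 0.4 [1.0, 0.0, 32.0, 330.0] centre [ 488.1 -386.5] size [104.6  52.1] yaw -2.8
mallet 0.74 [364.0, 213.0, 446.0, 336.0] centre [759.9 113.1] size [86.5 37.8] yaw 79.0
claw_chisel 0.8 [523.0, 2.0, 546.0, 91.0] centre [556.4 244.1] size [105.2  21.8] yaw -3.9
flat_rasp 0.57 [355. 132.] [666.7  57.3]
flat_rasp_tip 0.55 [440. 126.] [655.8 140.9]
flat_rasp_butt 0.62 [268. 151.] [682.5 -26.7]
fig 0.83 328 207 [744.17849451  31.55001763]
```

View pics/w6.png

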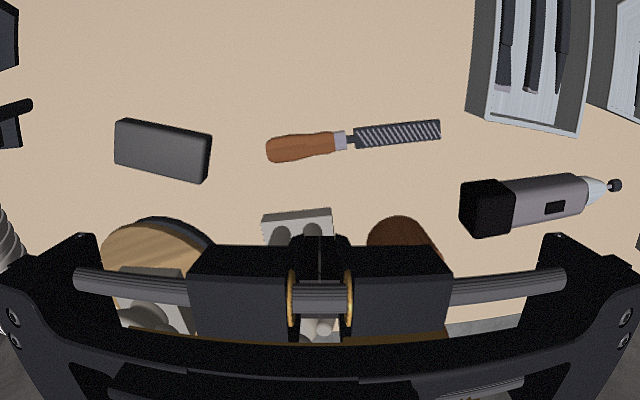

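Tray picture: three tools lie parallel in the chisel tray (505–560, 0–90). The rasp is at (268,151)–(440,126), and the figurine plinth edge is at about (295,210). The gripper body would reach the figurine if I gripped the rasp where it lies, so I first nudge the rasp toward the robot.

```bash
python3 -m crank '[[-1.1,0.05,0.2,0,0,0,1],[0,0,0,0,0,0,1],[0.66,0,3.6,0,0,0,1],[0.66,0,3.6,0,0,0,1],[0.66,0,3.6,0,0,0,1],[0,0,0,0,0,0,1],[0,0,0,0,0,0,1]]'
```

```text
time: 25.18
tool_pos: [705.6, 22.2, 67.8]
orientation: [0.001, 2.96, -0.0]
wrist_force: [0.6, 0.3, -0.0]
finger_gap: 0.4
finger_force: 0.0
```

```bash
python3 -m crank '[[0.5,0,2.7,0,0,0,1],[0.5,0,2.6,0,0,0,1],[0,0,0,0,0,0,1]]' && python3 -m crank '[[0.56,0,-0.1,0,0,0,1],[0.56,0,-0.1,0,0,0,1],[0.56,0,-0.1,0,0,0,1],[0.56,0,-0.1,0,0,0,1],[0.56,0,-0.1,0,0,0,1],[0.56,0,-0.1,0,0,0,1],[0.56,0,-0.1,0,0,0,1],[0.56,0,-0.1,0,0,0,1]]'
```

```text
time: 25.55
tool_pos: [703.9, 22.4, 12.5]
orientation: [0.001, 2.963, 0.0]
wrist_force: [-0.4, -0.7, 0.3]
finger_gap: 0.7
finger_force: 0.0
time: 26.55
tool_pos: [658.5, 22.3, 12.3]
orientation: [0.001, 2.961, -0.0]
wrist_force: [3.4, 0.3, 3.4]
finger_gap: 0.1
finger_force: 1.7
```

```bash
python3 -m crank '[[-0.8,0,0.2,0,0,0,1],[-0.78,0,-4.27,0,0,0,1],[-0.78,0,-4.27,0,0,0,1],[-0.78,0,-4.27,0,0,0,1],[0,0,0,0,0.18,0,-0.2],[3,0,0,0,0,0,-0.2],[0,0,0,0,0,0.177,-0.2],[0,0,0,0,0,0.177,-0.2]]'>/dev/null;  python3 -m crank '[[0,0,0,0,0,0.177,-0.2],[0,0,0,0,0,0.177,-0.2],[0,0,0,0,0,0.177,-0.2],[0,0,0,0,0,0.177,-0.2],[0,0,0,0,0,0.177,-0.2],[0,0,0,0,0,0.177,-0.2],[0,0,0,0,0,0,-0.2],[0,0,0,0,0,0,-0.2]]'
python3 - <<'E'
from look import *
t,r,o=pose(); X=r.as_matrix()[:,0]; print(t.round(1),"psi",np.degrees(np.arctan2(X[1],X[0])).round(1),o["joint_pos"],o["time"])
p=look("w7",[("flat_rasp",14)])
for l,z in [("flat_rasp",0),("flat_rasp_tip",12.5),("flat_rasp_butt",12.5)]:
    for d in ctrl.tip_of(l,p)[:1]: print(l,round(d["conf"],2),np.round(d["centre"]),at(p,d["centre"],z)[:2].round(1))
p=ctrl.camera("scene")
for d in ctrl.cut_out("flat_rasp",p)[:1]: print(d["conf"],d["box"])
for l in ("flat_rasp_tip","flat_rasp_butt"):
    for d in ctrl.tip_of(l,p)[:2]: print(l,round(d["conf"],2),np.round(d["centre"]),at(p,d["centre"],12.5)[:2].round(1))
E
```

```text
time: 28.55
tool_pos: [636.8, 22.4, 141.4]
orientation: [-2.039, -2.388, 0.001]
wrist_force: [-0.6, 0.6, 0.1]
finger_gap: 52.6
finger_force: 0.0
[636.8  22.4 141.4] psi 99.0 [-1.50738163e-01  4.21739178e-01  1.52478974e+00 -6.34071235e-05
  1.19650927e+00 -3.08150192e-01] 28.55
flat_rasp 0.96 [296.0, 53.0, 347.0, 247.0] centre [635.8  58. ] size [173.1  27. ] yaw 89.0
flat_rasp 0.55 [457.0, 91.0, 637.0, 190.0] centre [914.4 126.7] size [326.5  96.6] yaw 9.6
flat_rasp 0.67 [325. 151.] [637.4  60.7]
flat_rasp_tip 0.59 [337.  55.] [634.  145.8]
flat_rasp_butt 0.83 [310. 244.] [637.  -25.9]
0.8 [338.3, 252.8, 367.3, 266.8]
flat_rasp_butt 0.51 [335. 268.] [639.3 -30.9]
```

```bash
python3 -m crank '[[0.15,0,2,0,0,0.14,-0.2],[0,0,4,0,0,0,-0.2],[0,0,4,0,0,0,-0.2],[0,0,2.9,0,0,0,-0.2],[0,0,0,0,0,0,0.8],[0,0,0,0,0,0,0.8],[0,0,0,0,0,0,0.8],[0,0,0,0,0,0,0.8]]' 30; python3 -m crank '[[0,0,-3,0,0,0,0.8],[0,0,-4,0,0,0,0.8],[0,0,-4,0,0,0,0.8],[0,0,-4,0,0,0,0.8],[0,0,0,0,0,0,0.8]]'
```

```text
time: 30.0
tool_pos: [637.2, 23.8, 14.0]
orientation: [2.205, 2.236, 0.001]
wrist_force: [-1.2, -0.4, 2.6]
finger_gap: 23.9
finger_force: 30.0
time: 30.62
tool_pos: [639.4, 23.5, 167.4]
orientation: [2.201, 2.232, 0.008]
wrist_force: [-0.1, -0.1, -1.5]
finger_gap: 23.7
finger_force: 30.0
```

```bash
python3 -m crank '[[0,0,0,0,0,-0.165,0.8],[0,0,0,0,0,-0.165,0.8],[0,0,0,0,0,-0.165,0.8],[0,0,0,0,0,-0.165,0.8],[0,0,0,0,0,-0.165,0.8],[0,0,0,0,0,-0.165,0.8],[0,0,0,0,0,-0.165,0.8],[0,0,0,0,0,-0.165,0.8]]'>/dev/null;  python3 -m crank '[[0,0,0,0,0,-0.165,0.8],[1.93,5.3,0,0,0,0,0.8],[1.93,5.3,0,0,0,0,0.8],[1.93,5.3,0,0,0,0,0.8],[1.93,5.3,0,0,0,0,0.8],[1.93,5.3,0,0,0,0,0.8],[1.93,5.3,0,0,0,0,0.8],[1.93,5.3,0,0,0,0,0.8]]'>/dev/null; python3 -m crank '[[0,0,0,0,0,0,0.8],[0,0,0,0,0,0,0.8]]'
python3 - <<'E'
from look import *
t,r,o=pose(); X=r.as_matrix()[:,0]; print(t.round(1),"psi",np.degrees(np.arctan2(X[1],X[0])).round(1),o["time"])
p=look("w8",[("flat_rasp",160),("round_rasp",20),("rasp_tray",45)])
for l,z in [("rasp_tray",0),("flat_rasp_tip",155),("round_rasp",4)]:
    for d in ctrl.tip_of(l,p)[:1]: print(l,round(d["conf"],2),np.round(d["centre"]),at(p,d["centre"],z)[:2].round(1))
d=ctrl.cut_out("rasp_tray",p)[0]; ys,xs=np.nonzero(d["mask"])
for y in (100,150,200):
    a=xs[ys==y]; print(y,a.min(),a.max(),at(p,(a.min(),y),45)[:2].round(1),at(p,(a.max(),y),45)[:2].round(1))
E
```

```text
time: 32.88
tool_pos: [527.9, 402.9, 161.2]
orientation: [-0.112, -3.138, 0.003]
wrist_force: [-0.1, -1.5, -1.7]
finger_gap: 23.5
finger_force: 30.0
[527.9 402.9 161.2] psi 175.9 32.875
flat_rasp 0.93 [297.0, 1.0, 344.0, 346.0] centre [476.6 406.8] size [136.1  22.6] yaw -3.8
round_rasp 0.79 [370.0, 72.0, 400.0, 246.0] centre [505.1 464.5] size [166.2  26.8] yaw -3.5
rasp_tray 0.82 [256.0, 11.0, 417.0, 259.0] centre [481.1 451. ] size [216.7  73.1] yaw -4.2
rasp_tray 0.82 [336. 147.] [491.7 422.4]
flat_rasp_tip 0.79 [322.   5.] [407.3 413.3]
round_rasp 0.72 [380. 161.] [506.9 464.2]
100 256 416 [442.7 357.7] [450.6 489.7]
150 258 413 [484.4 355.5] [492.9 485.3]
200 261 411 [527.4 353.2] [536.6 483.2]
```

View pics/w8.png

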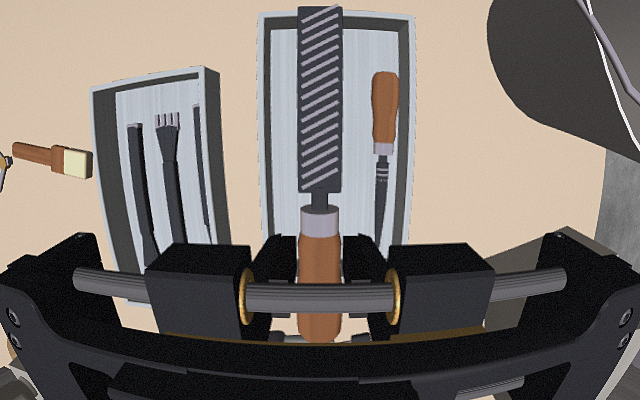

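The rasp hangs inside the rasp tray's outline, blade (320,100), clear of the round rasp at (383,150). The chisel tray at left holds all three chisels. Now I lower it.

```bash
python3 -m crank '[[0,0,4,0,0,0,0.8],[0,0,4,0,0,0,0.8],[0,0,3,0,0,0,0.8],[0,0,2,0,0,0,0.8],[0,0,0.8,0,0,0,0.8],[0,0,0,0,0,0,0.8]]'; python3 -m crank '[[0,0,0.3,0,0,0,0.8],[0,0,0,0,0,0,0.8]]'
```

```text
time: 34.02
tool_pos: [529.0, 403.6, 25.3]
orientation: [0.113, 3.139, 0.0]
wrist_force: [-0.2, 0.5, -2.0]
finger_gap: 24.1
finger_force: 30.0
time: 34.28
tool_pos: [529.2, 403.8, 22.9]
orientation: [0.113, 3.138, 0.001]
wrist_force: [0.2, -0.8, -0.4]
finger_gap: 23.8
finger_force: 30.0
```

```bash
python3 -m crank '[[0,0,0.35,0,0,0,0.8],[0,0,0,0,0,0,0.8]]'; python3 -m crank '[[0,0,0.15,0,0,0,0.8],[0,0,0,0,0,0,0.8]]'
```

```text
time: 34.52
tool_pos: [528.5, 403.5, 18.3]
orientation: [-0.113, -3.139, 0.0]
wrist_force: [-0.5, 0.8, -2.2]
finger_gap: 23.8
finger_force: 30.0
time: 34.78
tool_pos: [528.7, 403.6, 18.0]
orientation: [-0.112, -3.139, 0.0]
wrist_force: [-3.5, -1.4, 6.2]
finger_gap: 23.6
finger_force: 30.0
```

```bash
python3 -m crank '[[0,0,0,0,0,0,0.18],[0,0,0,0,0,0,0.18],[0,0,0,0,0,0,0.18],[0,0,-2,0,0,0,0.18],[0,0,-4,0,0,0,0.18],[0,0,-6,0,0,0,1],[0,0,-6,0,0,0,1],[0,0,0,0,0,0.167,1]]'; python3 -m crank '[[0,0,0,0,0,0.167,1],[0,0,0,0,0,0.167,1],[0,0,0,0,0,0.167,1],[0,0,0,0,0,0.167,1],[0,0,0,0,0,0.167,1],[0,0,0,0,0,0.167,1],[0,0,0,0,0,0.167,1],[0,0,0,0,0,0.167,1]]'
python3 - <<'E'
from look import *
p=ctrl.camera("wrist");p["fish"]=1
for l in("flat_rasp","round_rasp"):
    for d in ctrl.cut_out(l,p)[:2]: print(l,d["conf"],d["box"])
t,r,o=pose(); X=r.as_matrix()[:,0]; print(t.round(1),"psi",np.degrees(np.arctan2(X[1],X[0])).round(1),o["time"])
E
```

```text
time: 35.78
tool_pos: [532.1, 405.5, 206.3]
orientation: [0.378, 3.107, 0.012]
wrist_force: [0.5, -0.4, -0.3]
finger_gap: 8.4
finger_force: 0.0
time: 36.78
tool_pos: [528.9, 403.7, 198.7]
orientation: [2.232, 2.211, 0.002]
wrist_force: [0.0, 0.5, 0.1]
finger_gap: 0.5
finger_force: 0.0
flat_rasp 0.59 [208.8, 166.7, 367.4, 196.4]
round_rasp 0.75 [217.5, 113.5, 378.6, 135.6]
[528.9 403.7 198.4] psi 89.9 36.925
```

```bash
python3 -m crank '[[-6.1,0.68,0,0,0,0,1],[-6.1,0.68,0,0,0,0,1],[-6.1,0.68,0,0,0,0,1],[-6.1,0.68,0,0,0,0,1],[-6.1,0.68,0,0,0,0,1],[-6.1,0.68,0,0,0,0,1],[-6.1,0.68,0,0,0,0,1],[-6.1,0.68,0,0,0,0,1]]' >/dev/null; python3 -m crank '[[-6.1,0.68,0,0,0,0,1],[-6.1,0.68,0,0,0,0,1],[0,0,0,0,0,0,1],[0,0,0,0,0,0,1]]'
python3 - <<'E'
from look import *
t,r,o=pose(); X=r.as_matrix()[:,0]; print(t.round(1),"psi",np.degrees(np.arctan2(X[1],X[0])).round(1),o["time"])
for n in("wrist","scene","side"):
    p=ctrl.camera(n)
    if n=="wrist": p["fish"]=1; cv2.imwrite("pics/w9.png",p["frame"])
    for l,z in [("gate_handle",152),("extractor",0)]:
        for d in ctrl.tip_of(l,p)[:2]: print(n,l,round(d["conf"],2),np.round(d["centre"]),at(p,d["centre"],z)[:2].round(1))
    if n!="wrist":
      for l in ("flat_rasp","flat_chisel","claw_chisel","round_rasp","point_chisel","brush","calipers","rubbing_stone"):
        for d in ctrl.tip_of(l,p)[:1]: print(n,l,round(d["conf"],2),at(p,d["centre"],4)[:2].round(1))
E
```

```text
time: 38.42
tool_pos: [594.1, -206.4, 197.2]
orientation: [-2.224, -2.218, -0.001]
wrist_force: [-1.2, -0.1, -0.5]
finger_gap: 0.7
finger_force: 0.0
[ 594.1 -206.4  197.2] psi 89.8 38.425
wrist gate_handle 0.8 [323. 338.] [ 598.3 -296.1]
wrist extractor 0.9 [317. 348.] [ 591.6 -446.7]
scene gate_handle 0.75 [220. 274.] [ 596.8 -300.1]
scene extractor 0.87 [172. 319.] [ 588.5 -452.2]
scene flat_rasp 0.76 [497.9 411.9]
scene flat_chisel 0.62 [717.8 290.5]
scene claw_chisel 0.67 [ 220.8 -294. ]
scene round_rasp 0.53 [500.7 462.1]
scene point_chisel 0.75 [501.7 470.2]
scene brush 0.87 [448.   53.7]
scene calipers 0.65 [ 455.5 -129.2]
scene rubbing_stone 0.74 [ 682.9 -146.7]
side gate_handle 0.63 [298. 290.] [490.6 360.2]
side gate_handle 0.44 [314. 135.] [ 599.3 -277.9]
side extractor 0.95 [327. 134.] [ 590.8 -452.1]
side extractor 0.55 [325. 276.] [445.5 213.2]
side flat_rasp 0.94 [487.4 391.4]
side flat_chisel 0.79 [524.6 207. ]
side claw_chisel 0.73 [520.2 257. ]
side round_rasp 0.66 [506.3 458.8]
side point_chisel 0.52 [522.6 208.1]
side calipers 0.61 [ 452.8 -123.9]
side rubbing_stone 0.82 [ 673.4 -167.8]
```

```bash
python3 -m crank '[[0,0,4.7,0,0,0,1],[-3.2,0.1,0,0,0,0,1],[-3,0.1,0,0,0,0,1],[-0.8,0,0,0,0,0,1],[-0.8,0,0,0,0,0,1],[-0.8,-0.04,0,0,0,0,1],[-0.8,-0.04,0,0,0,0,1],[0,0,0,0,0,0,1]]'; python3 -m crank '[[-0.8,-0.04,0,0,0,0,1],[-0.8,-0.04,0,0,0,0,1],[-0.8,-0.04,0,0,0,0,1],[0,0,0,0,0,0,1]]'
```

```text
time: 40.67
tool_pos: [595.1, -301.2, 150.0]
orientation: [2.226, 2.216, -0.0]
wrist_force: [-0.1, 0.6, -0.4]
finger_gap: 0.8
finger_force: 0.1
time: 41.18
tool_pos: [593.8, -326.1, 150.1]
orientation: [2.226, 2.215, -0.001]
wrist_force: [0.5, -0.3, 0.4]
finger_gap: 0.2
finger_force: 0.0
```

Run:
```python
from look import *
I=[]
for n in("wrist","scene"):
    p=ctrl.camera(n)
    if n=="wrist": p["fish"]=1
    for d in ctrl.tip_of("gate_handle",p)[:2]: print(n,round(d["conf"],2),np.round(d["centre"]),at(p,d["centre"],152)[:2].round(1))
    I.append(p["frame"])
a=cv2.resize(I[0][200:400,200:440],None,fx=1.65,fy=1.65); b=cv2.resize(I[1][200:340,100:268],None,fx=2.357,fy=2.357)
cv2.imwrite("pics/g.png",np.hstack([a,b[:a.shape[0]]])); print(a.shape,b.shape)
```

```text
scene 0.56 [199. 279.] [ 591.  -345.3]
(330, 396, 3) (330, 396, 3)
```

View pics/g.png

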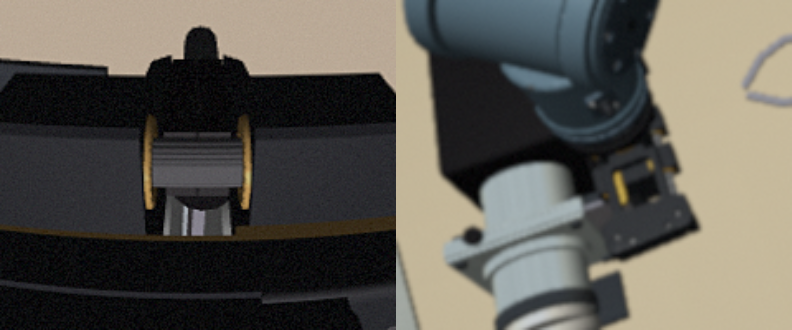

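The scene crop at right shows the handle close to the housing. In the wrist crop, the handle's lower end shows just beyond the fingers at (200,40), so it is being pushed, now at about y=-345. I push on gently to the stop.

```bash
python3 -m crank '[[-0.5,-0.02,0,0,0,0,1],[-0.5,-0.02,0,0,0,0,1]]'; python3 -m crank '[[-0.4,-0.02,0,0,0,0,1]]';python3 -m crank '[[-0.3,-0.02,0,0,0,0,1]]'
```

```text
time: 41.62
tool_pos: [593.5, -334.4, 150.2]
orientation: [-2.225, -2.217, -0.001]
wrist_force: [-0.2, 2.9, 1.6]
finger_gap: 0.7
finger_force: 1.6
time: 41.75
tool_pos: [593.2, -338.8, 150.1]
orientation: [-2.226, -2.217, -0.0]
wrist_force: [0.6, 4.2, 2.0]
finger_gap: -0.1
finger_force: 1.6
time: 41.88
tool_pos: [593.2, -340.0, 150.1]
orientation: [-2.224, -2.215, -0.004]
wrist_force: [0.7, 15.8, 7.5]
finger_gap: 0.4
finger_force: 7.8
```

```bash
python3 -m crank '[[-0.1,0,0,0,0,0,1],[0,0,0,0,0,0,1]]'
```

```text
time: 42.12
tool_pos: [593.2, -339.9, 150.1]
orientation: [-2.222, -2.215, -0.004]
wrist_force: [-0.6, 12.2, 6.5]
finger_gap: 0.6
finger_force: 6.3
```

Stalled at the stop: the position holds at about -340 under 12 N. Now I back off and check everything.

```bash
python3 -m crank '[[2,0,0,0,0,0,1],[5,0,0,0,0,0,1],[5,0,-4,0,0,0,1],[5,0,-5,0,0,0,1],[0,0,0,0,0,0,1],[0,0,0,0,0,0,1]]'
python3 - <<'E'
from look import *
cen={"c":((524,241),-3.2),"r":((492,420.3),-3.6)}
for n in("scene","side","wrist"):
    p=ctrl.camera(n)
    if n=="wrist": p["fish"]=1
    for l,z in [("gate_handle",152),("extractor",0),("brush",0),("calipers",0),("rubbing_stone",0),("figurine",0),("mallet",0)]:
        for d in ctrl.tip_of(l,p)[:1]: print(n,l,round(d["conf"],2),at(p,d["centre"],z)[:2].round(1))
    if n=="wrist": continue
    for l,t in [("flat_chisel","c"),("claw_chisel","c"),("point_chisel","c"),("flat_rasp","r"),("round_rasp","r")]:
        for s in ("_tip","_butt") if "flat" in l or "claw" in l else ("",):
            for d in ctrl.tip_of(l+s,p)[:3]:
                c,a=cen[t]; a=np.radians(a); w=at(p,d["centre"],12)[:2]-c
                if d["conf"]>.3: print(n,l+s,round(d["conf"],2),"in tray",(w@np.array([[np.cos(a),-np.sin(a)],[np.sin(a),np.cos(a)]])).round(1))
E
```

```text
time: 42.88
tool_pos: [593.4, -179.8, 233.0]
orientation: [2.225, 2.217, -0.001]
wrist_force: [-0.2, -0.3, -1.4]
finger_gap: 0.3
finger_force: 0.0
scene gate_handle 0.7 [759.2 199.7]
scene extractor 0.87 [ 590.4 -448.2]
scene brush 0.95 [448.7  59.9]
scene calipers 0.51 [ 454.4 -130.1]
scene rubbing_stone 0.74 [526.6 292.3]
scene figurine 0.95 [785.1  -2.5]
scene mallet 0.91 [782.1 110.5]
scene flat_chisel_tip 0.77 in tray [ 83.5 -30.5]
scene flat_chisel_tip 0.5 in tray [ 5.5 46.8]
scene flat_chisel_butt 0.81 in tray [-80.6 -21.9]
scene claw_chisel_tip 0.7 in tray [-223.1    2.6]
scene claw_chisel_tip 0.69 in tray [-89.5   6.8]
scene claw_chisel_tip 0.67 in tray [-236.7 -475.1]
scene claw_chisel_butt 0.72 in tray [-393.9   68.9]
scene claw_chisel_butt 0.64 in tray [-317.3 -625.5]
scene claw_chisel_butt 0.61 in tray [76.8 11. ]
scene point_chisel 0.62 in tray [-1.6 48.4]
scene flat_rasp_tip 0.62 in tray [-94.6 -19.7]
scene flat_rasp_tip 0.57 in tray [ 2.5 -3.2]
scene flat_rasp_butt 0.73 in tray [ 97.4 -19.3]
scene flat_rasp_butt 0.51 in tray [  -4.5 -369.6]
scene flat_rasp_butt 0.47 i
[... 511 characters left out ...]
ide claw_chisel_tip 0.54 in tray [-89.    7.7]
side claw_chisel_tip 0.39 in tray [-225.7 -472.8]
side claw_chisel_butt 0.82 in tray [86.9  6.1]
side claw_chisel_butt 0.68 in tray [-379.4   81.6]
side claw_chisel_butt 0.65 in tray [199.4  82.5]
side point_chisel 0.44 in tray [-3.9 43.2]
side flat_rasp_tip 0.94 in tray [-80.   -9.4]
side flat_rasp_butt 0.62 in tray [ 88.4 -16.5]
side round_rasp 0.68 in tray [ 4.3 45.9]
side round_rasp 0.6 in tray [ -44.8 -171.4]
side round_rasp 0.53 in tray [ 77.4 -25.3]
wrist gate_handle 0.33 [ 643.3 -132. ]
wrist extractor 0.85 [ 597.1 -448.1]
wrist rubbing_stone 0.68 [ 675.  -141.7]
wrist figurine 0.89 [7.894e+02 7.000e-01]
wrist mallet 0.71 [ 677.7 -145.8]
```

All tool ends are inside their trays, and the handle is at about -358 against an expected home of -359.

```bash
python3 -c "
from plant import ctrl; print(ctrl.finish_job())"
```

```text
the job is handed in; nothing more can be done
None
```

The job was handed in at about 43 s, and no verdict came back: both loose chisels lie in the chisel tray, the rasp lies in the rasp tray, and the blast gate is pushed to its end stop; the last camera check found all tool ends inside the trays and no bystander visibly moved.

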